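# Set up the rail and hang the ear defenders

## Robot

A 6-joint arm with a two-finger parallel gripper is mounted at the origin on a cart in front of the work surface, level with it; the furniture and walls round the work are solid. World frame = base frame: x ahead of the robot, y to its left, z up, the work surface at z = 0. Lengths are in mm, angles in degrees, forces in N, time in s.
With the tool pointing down it reaches from about 325 to 775 mm from the base axis. Payload 5.5 kg.
Tool frame: the origin (TCP) lies between the finger pads; the fingertips stand 19 mm ahead of it and the grasp point (between the pads) is the TCP; z points along the fingers, y is the direction in which the jaws open and shut (so a half turn about z gives the same grasp; the last joint's range is limited). The gripper opens to 88 mm and grips with 3 to 60 N. Pads are 20 mm wide; open, the fingers measure 115 mm over their backs; the gripper's body (75 mm by 178 mm) begins 61 mm behind the grasp point.
Start: joints at [59.891, 5.22, 70.514, -0, 104.267, -3.249], TCP at [271.096, 535.279, 241.631] pointing down, gripper open.
Joint ranges: [-164.24, 164.24], [-49.07, 125.15], [9.68, 141.18], [-86.29, 266.29], [3.28, 154.24], [-151.56, 151.56]. Speed limits (degrees/s): [147.25, 147.25, 172.46, 180, 180, 180].

## Interface

Orientations are given as [roll, pitch, yaw] about the fixed x, y, z axes, in that order (R = Rz(yaw) Ry(pitch) Rx(roll)).
In Python, from workcell import * gives the robot as it stands.
- The arm moves only by the tool drive_tool, never from a script. Its argument "targets" is a list of rows, each a list of 3 entries, a list of its own where there are three numbers: the shift along the tool's x, y, z in mm, then the turn about the tool's z in rad, then the opening, from -1 (shut) to 1 (fully open). A call has 1 to 12 rows; each row shifts and turns the commanded pose from where the row before left it, along the tool's axes as they then stand; what a row does not reach is not made up. A row lasts 1/12 s, in which the tool goes at most 41.7 mm and 7.16 degrees, less where a joint would pass 70% of its speed; a pose out of reach is approached as far as the arm can. A call with a gripper value outside its range is refused whole. The fingers move at their own pace and stop on an object; "squeeze" is the grip in N (left out, the last holds). Time passes only in rows, so rows that do not move let the fingers close. It gives the time, the measured TCP pose, the force and the opening at its end, in the units of the state.
- read_state(): the state, without advancing time (a new reading comes with each control period).
- get_image(name): name is "side" or "top"; returns (picture, depth): 480x640x3 uint8, red, green, blue; 480x640 float32, mm along the optical axis (not along the pixel's ray), 0 where there is no reading.
- camera_params(name): a dict with "K" (3x3 intrinsics, pixels), "cam_to_world" (4x4, takes a point from camera to world coordinates). Camera axes: x right, y down, z forward; pixel columns grow to the right and rows downward; lengths in mm; the calibration is good to about 2 mm. A picture is of the moment at which its call begins. camera_params takes no time and is no camera call.
- finish_job(): hands the job in, once; it reports no verdict.
The state is a dict: "t": time; "q": joint angles; "joint_velocities": joint speeds; "joint_torque": joint torques, N m; "position": TCP position; "orientation": TCP orientation; "wrist_force": force on the tool from outside, world axes, zero at the start; "torque": the same for the moment, N m; "width": finger opening in mm.
Only numpy, scipy, OpenCV 4.12 (cv2) and the standard library are available. Lean on these libraries where they do the work, as an engineer would, in place of code of your own. Each camera call takes 0.05 s, during which the arm holds its last target. There are 200 camera calls.

## Task

Lay the steel bar in the two V-shaped rests of the stand, so that it lies level in both with its end caps outside them, and let go of it. Then hang both pairs of ear defenders over the bar by their headbands, one cup on either side of the bar, the pair with the large cups on the left half of the bar (as the robot sees it) and the pair with the small cups on the right half. Leave them hanging still, and leave the other things on the table where they are.

Things in the scene. Friction and masses are not known exactly. Their poses are not given: they have to be found in the camera images.
- stand: Plain metal stand, fixed: posts at y = -150 and +150 mm, each with a V rest open at the top, 12 mm thick along y, mouth 38 mm wide, tips 165 mm high. Feet reach 45 mm to either side in x; a low tie 14 mm high joins them. A bar seated in both lies along y with its axis 150 mm above the origin. Origin: on the table midway between the posts; x away from the robot, y to its left, z up
- bar: Steel bar, a round tube of 12 mm diameter, 160 g, lying on the table on its square black end caps (20x20 mm, 14 mm long); 374 mm long over the caps, 346 mm between them. Its axis is its y, 10 mm above the origin. A half turn looks the same. Origin: on the table under its middle as it lies there
- bar_mid (a point): middle of the bar, on its axis
- ear_large: Ear defenders with large cups, 200 g, standing on the flat cup undersides, headband up; 170 mm wide over the cups (x), cups 78 mm high, 62 mm along y, gap between them 69 mm. On top a firm crown cushion, 30x30 mm, flat-sided, 128 to 154 mm above the origin: pinch it across y; the band slopes down from it to both cups. A half turn looks the same. Origin: on the table midway between the cups; z up
- ear_large_crown (a point): point in the middle of the underside of the large pair's crown cushion, 128 mm above its origin; rests on top of the bar when hung
- ear_small: Ear defenders with small cups, 130 g, standing on the flat cup undersides, headband up; 142 mm wide over the cups (x), cups 54 mm high, 42 mm along y, gap between them 69 mm. On top a firm crown cushion, 30x30 mm, flat-sided, 128 to 154 mm above the origin: pinch it across y; the band slopes down from it to both cups. A half turn looks the same. Origin: on the table midway between the cups; z up
- ear_small_crown (a point): point in the middle of the underside of the small pair's crown cushion, 128 mm above its origin; rests on top of the bar when hung
- lid_low: loose cap of a vial, 39x36 mm and 9 mm high, lying on the table; bystander. Origin: centre of its underside
- drum: small dark sanding drum, 18 mm across, 22 mm high, upright on the table; bystander. Origin: centre of its underside
- open_vial: open clear vial, 38 mm across, 60 mm high, upright on the table; bystander. Origin: centre of its underside
- capped_tube: capped needle tube, 101 mm long (its y), 16 mm thick, lying on the table; bystander. Origin: centre of its underside
There are look-alikes about, which are no part of the job. Leave any yellow look-alike of the ear_large alone.

How it is judged:
By the outcome, as a careful person would: the job done as asked, in the order asked, and still so for the second after the job is handed in, with the robot touching nothing.
It also fails if it takes over 72 s, if anything falls off the work surface, if the arm or the gripper's body presses on something with over 40 N, if the wrist force passes 120 N, or if a joint passes its speed limit or range.

## Working session

There is one attempt and no reset: what is moved stays moved. The work goes in short steps, Python scripts to look and compute and a tool call to move; the robot and the scene stay as the last step left them, time stands still between calls to the robot, and variables do not carry over. Pictures are saved under pics/ and viewed, about 8 in all and at most 12, crops included, and the job is handed in when it is done.

Besides the shell and the picture viewer there is one more tool, called after ">>>" by a JSON object that holds its "op" and its "data". drive_tool: Moves the arm, as the interface text tells. Its arguments: {"type":"object","properties":{"targets":{"type":"array","items":{"type":"array"}},"squeeze":{"type":"number"}},"required":["targets"]}

```bash
mkdir -p pics
cat > h.py <<'E'
from workcell import *
import numpy as np, cv2
def snap(n,tag):
    im,d=get_image(n); cv2.imwrite(f'pics/{tag}.png',im[:,:,::-1]); np.save(f'pics/{tag}.npy',d); return im,d
def world(n,d):
    P=camera_params(n);K=np.array(P['K']);T=np.array(P['cam_to_world'])
    v,u=np.mgrid[:480,:640]
    X=np.stack([(u-K[0,2])/K[0,0]*d,(v-K[1,2])/K[1,1]*d,d],-1)
    W=X@T[:3,:3].T+T[:3,3]; W[d==0]=np.nan
    return W
E
python3 - <<'E'
from h import *
for n in('top','side'):
    snap(n,n+'0'); P=camera_params(n); print(np.round(P['K'],1),np.round(P['cam_to_world'],3))
print(read_state())
E
```

```text
[[568.8   0.  317. ]
 [  0.  568.8 237.1]
 [  0.    0.    1. ]] [[-5.000000e-03 -8.520000e-01  5.230000e-01 -4.302790e+02]
 [-1.000000e+00  1.000000e-03 -7.000000e-03  8.802300e+01]
 [ 6.000000e-03 -5.240000e-01 -8.520000e-01  1.771063e+03]
 [ 0.000000e+00  0.000000e+00  0.000000e+00  1.000000e+00]]
[[500.8   0.  310.3]
 [  0.  500.8 244.1]
 [  0.    0.    1. ]] [[ 8.42000e-01 -3.42000e-01  4.18000e-01  2.44420e+01]
 [-5.39000e-01 -5.05000e-01  6.74000e-01 -8.37524e+02]
 [-2.00000e-02 -7.92000e-01 -6.10000e-01  9.26544e+02]
 [ 0.00000e+00  0.00000e+00  0.00000e+00  1.00000e+00]]
{'t': 0.1, 'q': array([ 5.98925002e+01,  5.26114715e+00,  7.05729841e+01,  8.52350091e-04,
        1.04266756e+02, -3.24890135e+00]), 'joint_velocities': array([-0.10922776, -0.17980949, -0.09798023,  0.06134081,  0.03270346,
       -0.11472155]), 'joint_torque': array([ 1.88161830e-03, -4.47856414e+01, -4.07572317e+01,  7.00352015e-02,
        2.83330976e-02, -8.40073585e-05]), 'position': array([270.96296841, 535.08401081, 240.6150064 ]), 'orientation': array([-1.79899322e+02, -6.54273025e-03,  1.53141605e+02]), 'wrist_force': array([-0.1141025 ,  0.93240953, -0.59145033]), 'torque': array([ 0.05661819, -0.01050759,  0.00055132]), 'width': 87.69273070811445}
```

View pics/top0.png

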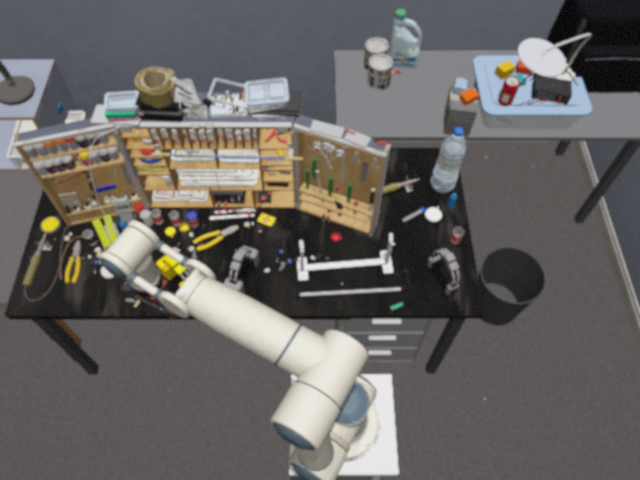

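View pics/side0.png

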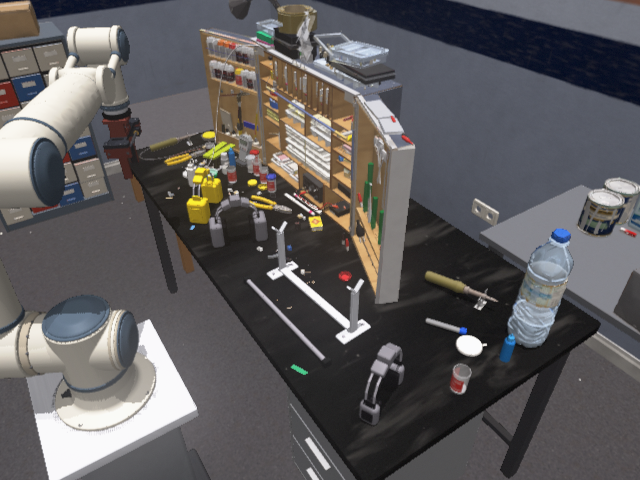

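Candidates for ear_large: grey pair at top(240,265)/side(238,220); yellow look-alike at top(172,268)/side(205,190); grey pair at top(445,270)/side(382,382), likely small. The bar is at top(350,292) and the stand at top(345,265). Close crop and point clouds next.

Run:
```python
from h import *
t=cv2.imread('pics/top0.png'); s=cv2.imread('pics/side0.png')
a=cv2.resize(t[225:320,205:475],(800,281),interpolation=cv2.INTER_CUBIC)
b=cv2.resize(s[180:440,190:450],(319,319),interpolation=cv2.INTER_CUBIC)
b2=cv2.resize(s[180:260,180:300],(480,319),interpolation=cv2.INTER_CUBIC)
cv2.imwrite('pics/crop.png',np.vstack([a,np.hstack([b,b2,np.zeros((319,1,3),np.uint8)])]))
for n in('top','side'):
    W=world(n,np.load(f'pics/{n}0.npy'))
    def box(name,x0,x1,y0,y1,z0,z1):
        m=(W[...,0]>x0)&(W[...,0]<x1)&(W[...,1]>y0)&(W[...,1]<y1)&(W[...,2]>z0)&(W[...,2]<z1)
        p=W[m]
        if len(p)<5: print(n,name,len(p));return
        q=p[:,:2]-p[:,:2].mean(0);_,S,V=np.linalg.svd(q,full_matrices=False)
        pr=q@V.T
        print(n,name,len(p),'mean',p.mean(0).round(1),'lo',np.percentile(p,2,0).round(),'hi',np.percentile(p,98,0).round(),'ax',V[0].round(3),'ext',np.ptp(pr,0).round())
    uv={'top':[(240,265),(445,270),(172,268),(302,295),(350,292),(400,289),(302,270),(388,265),(345,265)],'side':[(238,200),(382,382),(205,190),(250,283),(323,357),(281,235),(354,295),(320,300)]}[n]
    for u,v in uv: print(n,(u,v),W[v,u].round(0))
```

```text
top (240, 265) [469. 327. 134.]
top (445, 270) [ 523. -380.   -4.]
top (172, 268) [498. 568.  61.]
top (302, 295) [419. 125.  12.]
top (350, 292) [426. -38.  19.]
top (400, 289) [ 439. -211.   16.]
top (302, 270) [518. 126.   7.]
top (388, 265) [ 533. -176.   15.]
top (345, 265) [535. -25.  13.]
side (238, 200) [495. 312. 151.]
side (382, 382) [ 522. -325.   -4.]
side (205, 190) [489. 571.  56.]
side (250, 283) [421. 120.  11.]
side (323, 357) [ 443. -205.   13.]
side (281, 235) [528. 123. 128.]
side (354, 295) [ 548. -177.  132.]
side (320, 300) [543. -42.  11.]
```

View pics/crop.png

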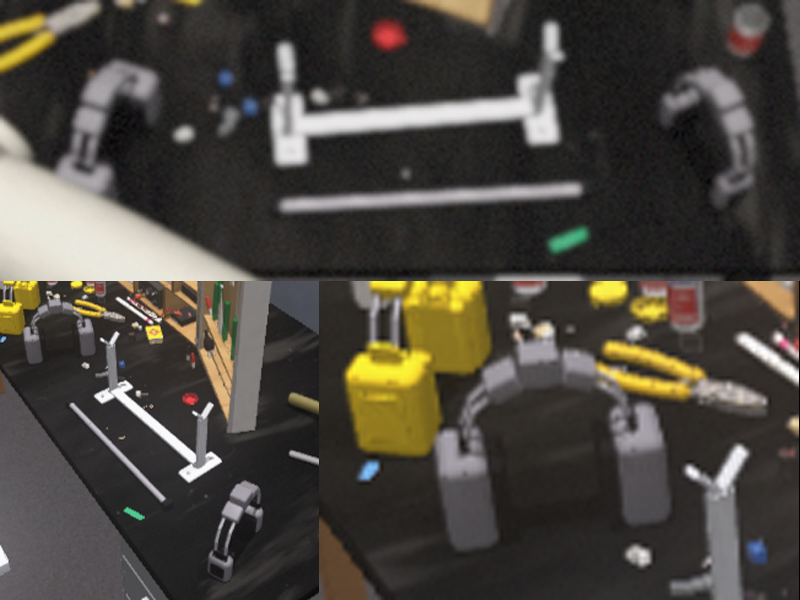

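The left grey pair has tall cups (the large pair) and the right grey pair has short cups (the small pair). The yellow one is excluded. Now to measure them.

Run:
```python
from h import *
for n in('top','side'):
    W=world(n,np.load(f'pics/{n}0.npy')); im=cv2.imread(f'pics/{n}0.png').astype(int); br=im.min(2)
    sat=im.max(2)-br
    def box(name,x0,x1,y0,y1,z0,z1,b=0,smax=40):
        m=(W[...,0]>x0)&(W[...,0]<x1)&(W[...,1]>y0)&(W[...,1]<y1)&(W[...,2]>z0)&(W[...,2]<z1)&(br>=b)&(sat<smax)
        p=W[m]
        if len(p)<5: print(n,name,len(p));return
        r=cv2.minAreaRect(p[:,:2].astype(np.float32))
        q=p[:,:2]-p[:,:2].mean(0);V=np.linalg.svd(q,full_matrices=False)[2]
        print(n,name,len(p),'mean',p.mean(0).round(1),'lo',np.percentile(p,1,0).round(),'hi',np.percentile(p,99,0).round(),'ang',np.degrees(np.arctan2(V[0,1],V[0,0])).round(1),'rect',np.round(r[0]),np.round(r[1]),round(r[2],1))
    box('bar',395,465,-250,160,-5,30,90)
    box('tie',505,580,-150,100,0,30,140)
    box('tips L',490,580,80,160,140,180)
    box('tips R',490,590,-220,-130,140,180)
    box('post L',490,580,80,160,40,125)
    box('post R',490,590,-220,-130,40,125)
    box('large crown',400,620,250,420,143,165)
    box('large all',400,620,230,420,60,165)
    box('large cups',400,620,230,420,20,85)
    box('small crown',400,620,-520,-300,143,165)
    box('small all',380,640,-560,-280,40,165)
    box('small cups',380,640,-560,-280,20,60)
```

```text
top bar 480 mean [433.  -35.3   9.7] lo [ 416. -211.   -5.] hi [454. 132.  23.] ang 93.2 rect [442. -39.] [ 45. 352.] 4.2
top tie 454 mean [539.1 -23.2  11.6] lo [ 517. -149.    1.] hi [569.  98.  23.] ang -85.6 rect [542. -26.] [248.  60.] 88.7
top tips L 38 mean [530.5 124.9 153.2] lo [503. 118. 141.] hi [548. 131. 169.] ang -173.5 rect [525. 125.] [47. 11.] 5.0
top tips R 42 mean [ 557.5 -172.6  152.8] lo [ 531. -180.  141.] hi [ 574. -166.  166.] ang -172.8 rect [ 553. -173.] [46. 11.] 9.4
top post L 36 mean [516.6 124.8  81.5] lo [512. 121.  41.] hi [520. 129. 123.] ang 109.2 rect [516. 125.] [8. 8.] 6.3
top post R 50 mean [ 547.1 -172.1   83. ] lo [ 540. -179.   43.] hi [ 561. -168.  122.] ang -158.4 rect [ 549. -170.] [20. 11.] 30.5
top large crown 98 mean [488.6 330.8 151.1] lo [460. 312. 143.] hi [514. 349. 163.] ang 158.0 rect [491. 331.] [32. 67.] 69.1
top large all 630 mean [481.3 329.9 101.6] lo [410. 280.  62.] hi [571. 380. 158.] ang 157.2 rect [492. 330.] [ 64. 167.] 68.8
top large cups 459 mean [488.1 321.2  63.8] lo [408. 278.  22.] hi [572. 380.  84.] ang 157.1 rec
[... 1315 characters left out ...]
 329.] [31. 37.] 63.8
side large all 810 mean [489.  326.4  97.7] lo [410. 280.  60.] hi [570. 378. 151.] ang 159.8 rect [492. 331.] [ 66. 170.] 71.7
side large cups 821 mean [485.7 317.1  56. ] lo [406. 277.  21.] hi [570. 378.  79.] ang 160.0 rect [491. 329.] [ 67. 174.] 69.8
side small crown 211 mean [ 488.7 -361.8  149.7] lo [ 473. -378.  143.] hi [ 507. -344.  153.] ang -172.9 rect [ 487. -362.] [40. 30.] 23.5
side small all 1311 mean [ 486.7 -370.7   96.6] lo [ 424. -441.   41.] hi [ 636. -332.  153.] ang -175.4 rect [ 537. -376.] [ 95. 229.] 78.4
side small cups 731 mean [ 493.7 -374.4   42.1] lo [ 421. -442.   21.] hi [ 637. -331.   59.] ang -175.4 rect [ 537. -377.] [ 96. 229.] 78.4
```

```bash
cat >> h.py <<'E'
def delta(x,y,z,phi):
    s=read_state();p=s['position'];f=s['orientation'][2];a=np.radians(f)
    d=np.array([x,y,z])-p
    print('t',round(s['t'],2),'pos',p.round(1),'rpy',s['orientation'].round(1),'F',s['wrist_force'].round(1),'w',round(s['width'],1))
    for nm,b in(('now',a),('after turn',np.radians(phi))):
        print(nm,'tool shift',np.round([d[0]*np.cos(b)+d[1]*np.sin(b),d[0]*np.sin(b)-d[1]*np.cos(b),-d[2]],1))
    print('turn',round(np.radians((f-phi+180)%360-180),3))
E
python3 - <<'E'
from h import *
for n in('top','side'):
    W=world(n,np.load(f'pics/{n}0.npy'))
    for y in range(-250,200,50):
        m=(W[...,1]>y)&(W[...,1]<y+50)&(W[...,2]>180)&(W[...,2]<500)&(W[...,0]>450)
        if m.sum(): print(n,y,np.nanpercentile(W[m][:,0],1).round(),W[m][:,2].max().round())
delta(434,-40,150,93.2)
E
```

```text
top -200 733.0 415.0
top -150 662.0 460.0
top -100 684.0 463.0
top -50 703.0 461.0
top 0 695.0 459.0
top 50 745.0 458.0
top 100 735.0 500.0
top 150 735.0 500.0
side -150 665.0 456.0
side -100 684.0 453.0
side -50 704.0 456.0
side 0 697.0 500.0
side 50 751.0 500.0
side 100 769.0 500.0
side 150 739.0 500.0
t 0.1 pos [271.  535.1 240.6] rpy [-179.9   -0.   153.1] F [-0.1  0.9 -0.6] w 87.7
now tool shift [-405.3 -439.4   90.6]
after turn tool shift [-583.3  130.7   90.6]
turn 1.046
```

>>> {"op": "drive_tool", "data": {"targets": [[[0,0,0],0.116,1],[[0,0,0],0.116,1],[[0,0,0],0.116,1],[[0,0,0],0.116,1],[[0,0,0],0.116,1],[[0,0,0],0.116,1],[[0,0,0],0.116,1],[[0,0,0],0.116,1],[[0,0,0],0.116,1],[[0,0,0],0,1]], "squeeze": 40}}

```text
t: 0.93
position: [271.1, 535.1, 241.0]
orientation: [-180.0, 0.1, 93.1]
wrist_force: [0.1, -0.4, -0.5]
width: 87.7
```

>>> {"op": "drive_tool", "data": {"targets": [[[-38,8,0],0,1],[[-38,8,0],0,1],[[-38,8,0],0,1],[[-38,8,0],0,1],[[-38,8,0],0,1],[[-38,8,0],0,1],[[-38,8,0],0,1],[[-38,8,0],0,1],[[-38,8,0],0,1],[[-38,8,0],0,1],[[-38,8,0],0,1],[[-38,8,0],0,1]]}}

```text
t: 1.93
position: [393.2, 83.8, 241.6]
orientation: [180.0, -0.0, 93.6]
wrist_force: [0.5, 0.7, -0.3]
width: 87.5
```

>>> {"op": "drive_tool", "data": {"targets": [[[-38,10,20],0,1],[[-38,10,20],0,1],[[-38,10,30],0,1],[[-13,5,30],0,1],[[0,0,30],0,1],[[0,0,20],0,1],[[0,0,0],0,1],[[0,0,0],0,1],[[0,0,0],0,1]]}}

```text
t: 2.68
position: [433.0, -29.1, 100.2]
orientation: [179.9, 0.0, 93.4]
wrist_force: [0.2, -0.3, 0.4]
width: 87.7
```

Run:
```python
from h import *
delta(434,-40,22,93.2)
snap('top','top1');snap('side','side1')
t=cv2.imread('pics/top1.png'); s=cv2.imread('pics/side1.png')
a=cv2.resize(t[240:320,270:430],(800,400),interpolation=cv2.INTER_CUBIC)
b=cv2.resize(s[260:380,200:360],(400,300),interpolation=cv2.INTER_CUBIC)
cv2.imwrite('pics/c1.png',np.vstack([a[:300],np.hstack([b,np.zeros_like(b)])]))
for n in('top','side'):
    W=world(n,np.load(f'pics/{n}1.npy')); br=cv2.imread(f'pics/{n}1.png').min(2)
    for y0,y1 in((-210,-120),(60,132)):
        m=(W[...,0]>405)&(W[...,0]<465)&(W[...,1]>y0)&(W[...,1]<y1)&(W[...,2]>5)&(W[...,2]<30)&(br>90)
        print(n,m.sum(),W[m].mean(0).round(1),W[m].min(0).round(),W[m].max(0).round())
```

```text
t 2.68 pos [433.  -29.1 100.2] rpy [179.9   0.   93.4] F [ 0.2 -0.3  0.4] w 87.7
now tool shift [-10.9   0.3  78.2]
after turn tool shift [-10.9   0.4  78.2]
turn 0.004
top 93 [ 437.6 -164.9   12.8] [ 427. -209.    5.] [ 452. -121.   22.]
top 78 [422.1  95.5  12.9] [409.  60.   5.] [435. 132.  24.]
side 150 [ 438.7 -163.9   11.7] [ 431. -208.    6.] [ 446. -120.   17.]
side 3 [420.4  80.2  10.9] [420.  77.   9.] [421.  84.  12.]
```

View pics/c1.png

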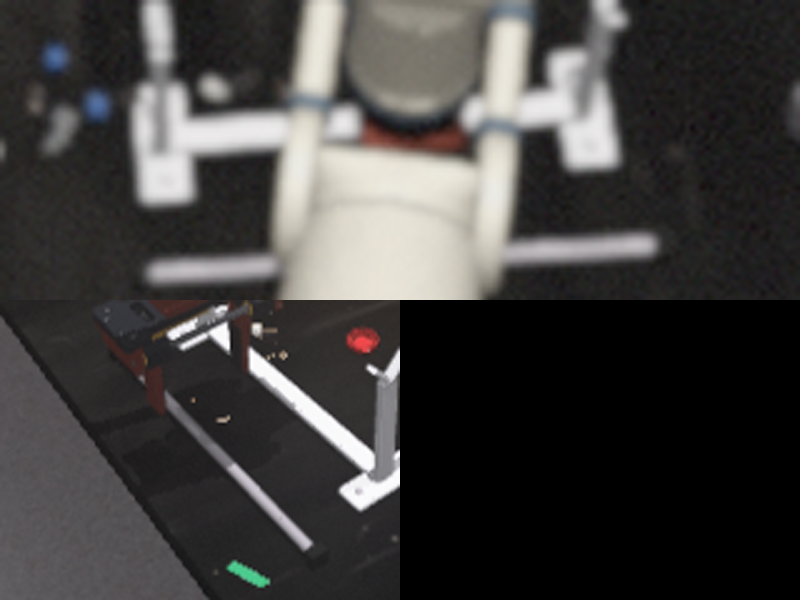

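The fingers straddle the bar, which shows at top-crop (150–655, 270–245). The cap shows dark at its right end.

>>> {"op": "drive_tool", "data": {"targets": [[[-5,-1,20],0,1],[[-5,-1,20],0,1],[[0,0,20],0,1],[[0,0,12],0,1],[[0,0,5],0,1],[[0,0,0],0,1],[[0,0,0],0,1]]}}

```text
t: 3.37
position: [431.7, -39.2, 22.7]
orientation: [179.9, 0.0, 93.4]
wrist_force: [0.1, 0.1, -0.3]
width: 87.7
```

>>> {"op": "drive_tool", "data": {"targets": [[[0,0,0],0,-0.4],[[0,0,0],0,-0.6],[[0,0,0],0,-0.8],[[0,0,0],0,-1],[[0,0,0],0,-1],[[0,0,0],0,-1],[[0,0,0],0,-1],[[0,0,0],0,-1],[[0,0,0],0,-1],[[0,0,0],0,-1]], "squeeze": 40}}

```text
t: 4.2
position: [431.0, -39.3, 21.5]
orientation: [-180.0, -0.0, 93.3]
wrist_force: [-0.3, -0.4, -0.2]
width: 24.6
```

>>> {"op": "drive_tool", "data": {"targets": [[[0,0,0],0,-1],[[0,0,0],0,-1],[[0,0,0],0,-1],[[0,0,0],0,-1],[[0,0,0],0,-1],[[0,0,0],0,-1]], "squeeze": 40}}

```text
t: 4.7
position: [431.1, -39.3, 21.6]
orientation: [180.0, 0.0, 93.3]
wrist_force: [1.2, 0.1, 0.0]
width: 10.8
```

>>> {"op": "drive_tool", "data": {"targets": [[[0,0,-5],0,-1],[[0,0,-10],0,-1],[[0,0,-20],0,-1],[[0,0,-25],0,-1],[[0,0,-25],0,-1],[[0,0,-25],0,-1],[[0,0,-25],0,-1],[[0,0,-25],0,-1],[[0,0,-20],0,-1],[[0,0,-10],0,-1],[[0,0,0],-0.035,-1],[[0,0,0],0,-1]]}}

```text
t: 5.7
position: [431.1, -39.3, 212.5]
orientation: [179.9, 0.0, 95.4]
wrist_force: [0.1, 0.2, -2.3]
width: 10.9
```

Run:
```python
from h import *
delta(540,-24,212,95.4)
for n in('top','side'):
    im,d=snap(n,n+'2'); W=world(n,d); br=im.min(2)
    for y0,y1 in((-250,-120),(40,180)):
        m=(W[...,0]>395)&(W[...,0]<475)&(W[...,1]>y0)&(W[...,1]<y1)&(W[...,2]>165)&(W[...,2]<230)&(br>80)
        if m.sum()>3: print(n,m.sum(),W[m].mean(0).round(1),W[m].min(0).round(),W[m].max(0).round())
```

```text
t 5.7 pos [431.1 -39.3 212.5] rpy [179.9   0.   95.4] F [ 0.1  0.2 -2.3] w 10.9
now tool shift [  5.  109.8   0.5]
after turn tool shift [  5.  109.8   0.5]
turn -0.0
top 113 [ 439.5 -168.1  202.7] [ 429. -215.  189.] [ 451. -123.  211.]
top 129 [414.   92.  203.6] [401.  41. 191.] [425. 141. 216.]
side 201 [ 439.1 -169.2  200.5] [ 430. -226.  188.] [ 453. -120.  209.]
side 7 [420.4  43.3 200.5] [417.  41. 196.] [426.  48. 203.]
```

>>> {"op": "drive_tool", "data": {"targets": [[[0,10,0],0,-1],[[1,20,0],0,-1],[[1,20,0],0,-1],[[1,20,0],0,-1],[[1,20,0],0,-1],[[1,15,0],0,-1],[[0,6,0],0,-1],[[0,0,10],0,-1],[[0,0,10],0,-1],[[0,0,5],0,-1],[[0,0,0],0,-1],[[0,0,0],0,-1]]}}

```text
t: 6.8
position: [540.2, -24.1, 185.9]
orientation: [-179.9, -0.0, 95.3]
wrist_force: [-0.2, 0.3, -1.3]
width: 11.1
```

Run:
```python
from h import *
delta(541,-24,161,95.4)
for n in('top','side'):
    snap(n,n+'3')
t=cv2.imread('pics/top3.png'); s=cv2.imread('pics/side3.png')
a=cv2.resize(t[210:310,270:420],(450,300),interpolation=cv2.INTER_CUBIC)
b=cv2.resize(s[250:360,300:410],(350,300),interpolation=cv2.INTER_CUBIC)
b2=cv2.resize(s[180:360,230:410],(300,300),interpolation=cv2.INTER_CUBIC)
c=cv2.resize(t[230:290,275:320],(225,300),interpolation=cv2.INTER_CUBIC)
d=cv2.resize(t[220:280,370:415],(225,300),interpolation=cv2.INTER_CUBIC)
cv2.imwrite('pics/c3.png',np.vstack([np.hstack([a,b]),np.hstack([b2,c,d,np.zeros((300,50,3),np.uint8)])]))
```

```text
t 6.8 pos [540.2 -24.1 185.9] rpy [-179.9   -0.    95.3] F [-0.2  0.3 -1.3] w 11.1
now tool shift [-0.   0.8 24.9]
after turn tool shift [-0.   0.8 24.9]
turn -0.002
```

View pics/c3.png

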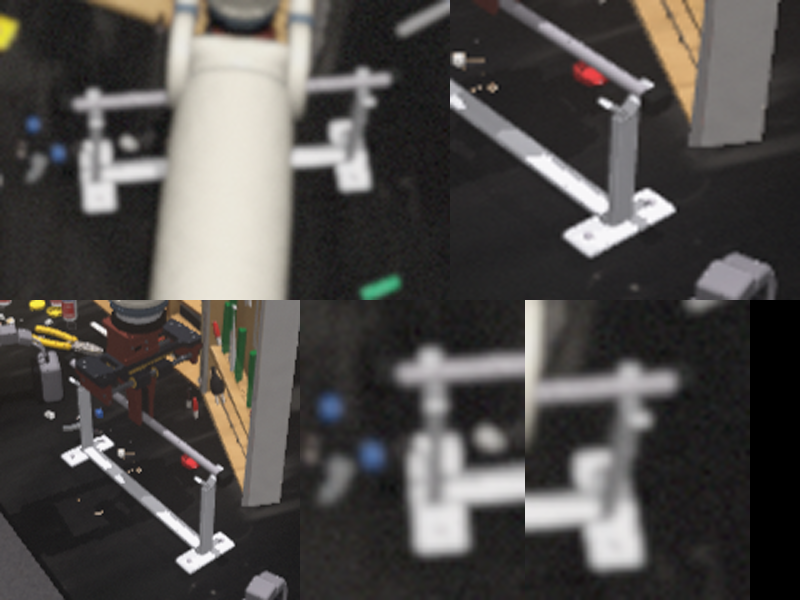

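The bar lies over both Vs and sticks out past both posts. Next I lower it slowly.

>>> {"op": "drive_tool", "data": {"targets": [[[0,0,5],0,-1],[[0,0,5],0,-1],[[0,0,4],0,-1],[[0,0,4],0,-1],[[0,0,3],0,-1],[[0,0,2],0,-1],[[0,0,1],0,-1],[[0,0,0],0,-1],[[0,0,0],0,-1]]}}

```text
t: 7.65
position: [541.3, -23.9, 162.8]
orientation: [180.0, 0.0, 95.3]
wrist_force: [1.6, 0.1, -1.4]
width: 10.8
```

>>> {"op": "drive_tool", "data": {"targets": [[[0,0,1],0,-1],[[0,0,1],0,-1],[[0,0,0],0,-1],[[0,0,0],0,-1]]}}

```text
t: 7.98
position: [541.9, -24.0, 161.8]
orientation: [179.8, 0.0, 95.3]
wrist_force: [4.0, 1.9, 4.7]
width: 10.6
```

>>> {"op": "drive_tool", "data": {"targets": [[[0,1,0],0,-1],[[0,1,0],0,-1],[[0,0,1],0,-1],[[0,0,0],0,-1]]}}

```text
t: 8.32
position: [542.3, -23.9, 161.5]
orientation: [-180.0, 0.0, 95.3]
wrist_force: [-4.5, 0.2, 12.1]
width: 10.6
```

>>> {"op": "drive_tool", "data": {"targets": [[[0,0,-1],0,-0.9],[[0,0,0],0,-0.7],[[0,0,0],0,-0.5],[[0,0,0],0,-0.3],[[0,0,0],0,-0.2],[[0,0,0],0,-0.2],[[0,0,0],0,-0.2],[[0,0,0],0,-0.2]]}}

```text
t: 8.98
position: [543.0, -23.8, 160.3]
orientation: [-180.0, -0.0, 95.3]
wrist_force: [0.3, 0.5, -0.7]
width: 34.8
```

>>> {"op": "drive_tool", "data": {"targets": [[[0,0,-10],0,-0.2],[[0,0,-20],0,-0.2],[[0,0,-30],0,0],[[0,0,-30],0,0],[[0,0,-30],0,0.2],[[0,0,0],0,0.2]]}}

```text
t: 9.48
position: [544.3, -23.9, 289.0]
orientation: [179.4, 0.1, 95.3]
wrist_force: [0.8, -0.1, 1.4]
width: 51.5
```

Run:
```python
from h import *
delta(492,330,280,159)
for n in('top','side'):
    im,d=snap(n,n+'4'); W=world(n,d); br=im.min(2)
    for y0,y1 in((-250,-185),(-160,-100),(50,110),(132,180)):
        m=(W[...,0]>500)&(W[...,0]<590)&(W[...,1]>y0)&(W[...,1]<y1)&(W[...,2]>125)&(W[...,2]<190)
        if m.sum()>3: print(n,m.sum(),W[m].mean(0).round(1),W[m].min(0).round(),W[m].max(0).round())
```

```text
t 9.48 pos [544.3 -23.9 289. ] rpy [1.794e+02 1.000e-01 9.530e+01] F [ 0.8 -0.1  1.4] w 51.5
now tool shift [357.2 -19.2   9. ]
after turn tool shift [175.6 311.7   9. ]
turn -1.111
top 41 [ 552.2 -200.   153.8] [ 542. -210.  143.] [ 569. -185.  167.]
top 62 [ 547.8 -130.7  151.5] [ 538. -160.  138.] [ 559. -102.  165.]
top 63 [528.1  78.9 152.3] [519.  51. 140.] [540. 107. 163.]
top 46 [520.6 149.4 153.9] [510. 134. 138.] [533. 160. 165.]
side 100 [ 554.6 -202.7  151.3] [ 546. -211.  138.] [ 567. -186.  160.]
side 110 [ 548.1 -130.3  150.4] [ 542. -160.  143.] [ 556. -101.  157.]
side 78 [528.3  80.4 150.6] [521.  50. 142.] [536. 109. 155.]
side 66 [523.3 148.7 151.7] [513. 133. 136.] [545. 163. 159.]
```

Bar is seated and level in both rests (axis z ≈150 at both ends). Going to the large pair.

>>> {"op": "drive_tool", "data": {"targets": [[[20,-1,0],0,0.5],[[36,-2,0],0,0.5],[[36,-2,0],0,0.5],[[36,-2,0],0,0.5],[[36,-2,0],0,0.5],[[36,-2,0],0,0.5],[[36,-2,0],0,0.5],[[36,-2,0],0,0.5],[[36,-2,0],0,0.5],[[30,-2,0],0,0.5],[[19,-2,0],0,0.5],[[0,0,0],0,0.5]]}}

```text
t: 10.58
position: [487.3, 333.0, 278.0]
orientation: [-179.8, 0.0, 95.6]
wrist_force: [0.2, 0.3, -0.3]
width: 66.0
```

>>> {"op": "drive_tool", "data": {"targets": [[[0,0,0],-0.12,0.5],[[0,0,0],-0.12,0.5],[[0,0,0],-0.12,0.5],[[0,0,0],-0.12,0.5],[[0,0,0],-0.12,0.5],[[0,0,0],-0.12,0.5],[[0,0,0],-0.12,0.5],[[0,0,0],-0.12,0.5],[[0,0,0],-0.12,0.5],[[0,0,0],-0.02,0.5],[[0,0,0],0,0.5]]}}

```text
t: 11.5
position: [489.0, 328.9, 279.6]
orientation: [-179.9, -0.0, 158.2]
wrist_force: [0.1, 0.7, 0.4]
width: 65.8
```

Run:
```python
from h import *
delta(492,330,151,159)
```

```text
t 11.5 pos [489.  328.9 279.6] rpy [-179.9   -0.   158.2] F [0.1 0.7 0.4] w 65.8
now tool shift [ -2.3   2.1 128.6]
after turn tool shift [ -2.4   2.1 128.6]
turn -0.014
```

>>> {"op": "drive_tool", "data": {"targets": [[[-2,1,20],-0.014,0.5],[[-2,1,30],0,0.5],[[0,0,30],0,0.5],[[0,0,25],0,0.5],[[0,0,15],0,0.5],[[0,0,8],0,0.5],[[0,0,0],0,0.5],[[0,0,0],0,0.5]]}}

```text
t: 12.17
position: [493.5, 330.0, 152.9]
orientation: [-180.0, 0.0, 159.1]
wrist_force: [-0.6, -0.9, 0.4]
width: 65.9
```

>>> {"op": "drive_tool", "data": {"targets": [[[0,0,0],0,0.1],[[0,0,0],0,-0.1],[[0,0,0],0,-0.2],[[0,0,0],0,-0.4],[[0,0,0],0,-0.6],[[0,0,0],0,-0.6],[[0,0,0],0,-0.6],[[0,0,0],0,-0.6],[[0,0,0],0,-0.6],[[0,0,0],0,-0.6]], "squeeze": 40}}

```text
t: 13.0
position: [493.4, 330.3, 152.8]
orientation: [180.0, 0.0, 159.2]
wrist_force: [-0.9, 1.3, 2.2]
width: 29.7
```

>>> {"op": "drive_tool", "data": {"targets": [[[0,0,-5],0,-0.6],[[0,0,-10],0,-0.6],[[0,0,-20],0,-0.6],[[0,0,-25],0,-0.6],[[0,0,-25],0,-0.6],[[0,0,-25],0,-0.6],[[0,0,-25],0,-0.6],[[0,0,-25],0,-0.6],[[0,0,-20],0,-0.6],[[0,0,-10],0,-0.6],[[0,0,-5],0,-0.6],[[0,0,0],0,-0.6]], "squeeze": 40}}

```text
t: 14.0
position: [493.6, 330.1, 349.1]
orientation: [179.9, 0.1, 159.1]
wrist_force: [0.5, -0.0, -2.2]
width: 30.2
```

>>> {"op": "drive_tool", "data": {"targets": [[[0,0,0],-0.06,-0.6],[[0,0,0],-0.08,-0.6],[[0,0,0],-0.08,-0.6],[[0,0,0],-0.08,-0.6],[[0,0,0],-0.08,-0.6],[[0,0,0],-0.077,-0.6],[[0,0,0],0,-0.6]]}}

```text
t: 14.58
position: [493.3, 330.0, 345.8]
orientation: [-179.9, -0.1, -174.5]
wrist_force: [0.7, -0.2, -1.8]
width: 30.2
```

Run:
```python
from h import *
delta(536,51,343,185.4)
```

```text
t 14.58 pos [493.3 330.  345.8] rpy [-1.799e+02 -1.000e-01 -1.745e+02] F [ 0.7 -0.2 -1.8] w 30.2
now tool shift [ -15.8 -281.8    2.8]
after turn tool shift [ -16.3 -281.8    2.8]
turn 0.002
```

>>> {"op": "drive_tool", "data": {"targets": [[[-1,-12,0],0,-0.6],[[-1,-25,0],0,-0.6],[[-2,-30,0],0,-0.6],[[-2,-32,0],0,-0.6],[[-2,-32,0],0,-0.6],[[-2,-32,0],0,-0.6],[[-2,-32,0],0,-0.6],[[-2,-32,0],0,-0.6],[[-2,-25,0],0,-0.6],[[0,-18,0],0,-0.6],[[0,-12,0],0,-0.6],[[0,0,0],0,-0.6]]}}

```text
t: 15.58
position: [535.5, 48.3, 347.1]
orientation: [-180.0, -0.0, -174.9]
wrist_force: [-0.3, -0.1, -2.5]
width: 30.0
```

Run:
```python
from h import *
delta(536,51,181,185.4)
for n in('top','side'): snap(n,n+'5')
t=cv2.imread('pics/top5.png'); s=cv2.imread('pics/side5.png')
a=cv2.resize(t[190:310,270:420],(450,360),interpolation=cv2.INTER_CUBIC)
b=cv2.resize(s[160:360,230:425],(350,360),interpolation=cv2.INTER_CUBIC)
cv2.imwrite('pics/c5.png',np.hstack([a,b]))
```

```text
t 15.58 pos [535.5  48.3 347.1] rpy [-180.    -0.  -174.9] F [-0.3 -0.1 -2.5] w 30.0
now tool shift [ -0.7   2.7 166.1]
after turn tool shift [ -0.7   2.7 166.1]
turn -0.006
```

View pics/c5.png

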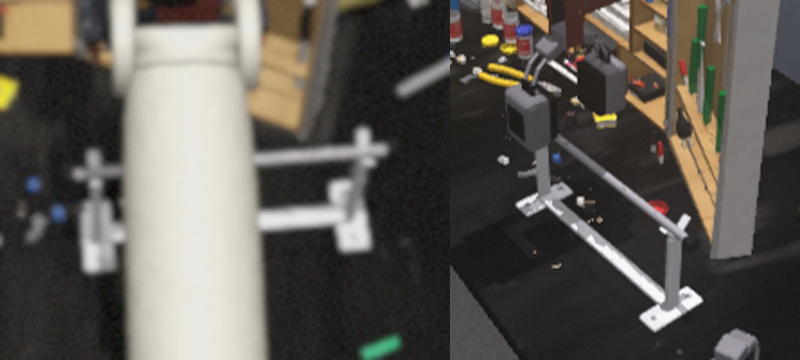

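The large pair hangs upright from the gripper and straddles the bar's line on the left half. Lowering it now.

>>> {"op": "drive_tool", "data": {"targets": [[[0,2,10],-0.006,-0.6],[[0,0,20],0,-0.6],[[0,0,20],0,-0.6],[[0,0,20],0,-0.6],[[0,0,20],0,-0.6],[[0,0,20],0,-0.6],[[0,0,20],0,-0.6],[[0,0,15],0,-0.6],[[0,0,8],0,-0.6],[[0,0,4],0,-0.6],[[0,0,0],0,-0.6],[[0,0,0],0,-0.6]]}}

```text
t: 16.68
position: [535.7, 53.3, 191.5]
orientation: [180.0, 0.1, -174.3]
wrist_force: [0.7, 0.2, -2.7]
width: 29.6
```

>>> {"op": "drive_tool", "data": {"targets": [[[0,0,2],0,-0.6],[[0,0,2],0,-0.6],[[0,0,0],0,-0.6],[[0,0,0],0,-0.6]]}}

```text
t: 17.02
position: [535.5, 52.8, 186.8]
orientation: [-180.0, 0.0, -174.3]
wrist_force: [-0.4, -0.1, -2.0]
width: 30.0
```

>>> {"op": "drive_tool", "data": {"targets": [[[0,0,2],0,-0.6],[[0,0,1],0,-0.6],[[0,0,1],0,-0.6],[[0,0,0],0,-0.6],[[0,0,0],0,-0.6]]}}

```text
t: 17.43
position: [535.4, 52.8, 182.4]
orientation: [180.0, -0.0, -174.3]
wrist_force: [0.3, -0.3, -2.3]
width: 29.8
```

>>> {"op": "drive_tool", "data": {"targets": [[[0,0,1],0,-0.6],[[0,0,0.5],0,-0.6],[[0,0,0],0,-0.6],[[0,0,0],0,-0.6]]}}

```text
t: 17.77
position: [535.4, 52.8, 181.0]
orientation: [-180.0, -0.0, -174.3]
wrist_force: [0.3, 0.5, -2.1]
width: 29.8
```

>>> {"op": "drive_tool", "data": {"targets": [[[0,0,1],0,-0.6],[[0,0,0.5],0,-0.6],[[0,0,0],0,-0.6],[[0,0,0],0,-0.6]]}}

```text
t: 18.1
position: [535.6, 52.8, 180.2]
orientation: [-180.0, 0.1, -174.3]
wrist_force: [-0.7, 0.2, 2.0]
width: 29.8
```

>>> {"op": "drive_tool", "data": {"targets": [[[0,0,0.3],0,-0.3],[[0,0,0],0,-0.2],[[0,0,0],0,-0.1],[[0,0,0],0,0],[[0,0,0],0,0.1],[[0,0,0],0,0.2],[[0,0,0],0,0.2],[[0,0,0],0,0.2]]}}

```text
t: 18.77
position: [535.4, 52.8, 179.2]
orientation: [-180.0, -0.0, -174.3]
wrist_force: [0.1, 0.7, 0.6]
width: 52.5
```

>>> {"op": "drive_tool", "data": {"targets": [[[0,0,-5],0,0.2],[[0,0,-10],0,0.2],[[0,0,-20],0,0.2],[[0,0,-25],0,0.3],[[0,0,-25],0,0.3],[[0,0,-20],0,0.3],[[0,0,0],0,0.3]]}}

```text
t: 19.35
position: [536.5, 52.9, 290.8]
orientation: [-180.0, 0.5, -174.3]
wrist_force: [0.2, 0.3, 0.2]
width: 56.9
```

Run:
```python
from h import *
delta(488,-362,285,25)
for n in('top','side'):
    im,d=snap(n,n+'6'); W=world(n,d)
    m=(abs(W[...,0]-535)<40)&(abs(W[...,1]-52)<30)&(W[...,2]>168)&(W[...,2]<200)
    if m.sum(): print(n,m.sum(),W[m].mean(0).round(1),W[m].min(0).round(),W[m].max(0).round())
t=cv2.imread('pics/top6.png'); s=cv2.imread('pics/side6.png')
a=cv2.resize(t[190:310,270:420],(450,360),interpolation=cv2.INTER_CUBIC)
b=cv2.resize(s[160:360,230:425],(350,360),interpolation=cv2.INTER_CUBIC)
cv2.imwrite('pics/c6.png',np.hstack([a,b]))
```

```text
t 19.35 pos [536.5  52.9 290.8] rpy [-180.     0.5 -174.3] F [0.2 0.3 0.2] w 56.9
now tool shift [  89.3 -408.     5.8]
after turn tool shift [-219.3  355.5    5.8]
turn 2.804
side 126 [529.9  48.  175.9] [504.  34. 168.] [549.  67. 181.]
```

View pics/c6.png

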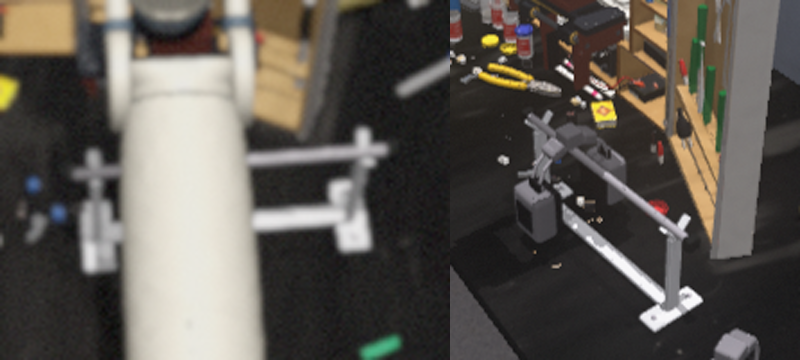

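Large pair hangs on the bar, one cup each side. Now turning for the small pair.

>>> {"op": "drive_tool", "data": {"targets": [[[0,0,0],0.117,0.5],[[0,0,0],0.117,0.5],[[0,0,0],0.117,0.5],[[0,0,0],0.117,0.5],[[0,0,0],0.117,0.5],[[0,0,0],0.117,0.5],[[0,0,0],0.117,0.5],[[0,0,0],0.117,0.5],[[0,0,0],0.117,0.5],[[0,0,0],0.117,0.5],[[0,0,0],0.117,0.5],[[0,0,0],0.117,0.5]]}}

```text
t: 20.45
position: [535.0, 52.8, 282.2]
orientation: [-179.8, -0.0, 104.9]
wrist_force: [0.5, -0.0, 1.0]
width: 65.9
```

>>> {"op": "drive_tool", "data": {"targets": [[[0,0,0],0.117,0.5],[[0,0,0],0.117,0.5],[[0,0,0],0.117,0.5],[[0,0,0],0.117,0.5],[[0,0,0],0.117,0.5],[[0,0,0],0.117,0.5],[[0,0,0],0.117,0.5],[[0,0,0],0.117,0.5],[[0,0,0],0.117,0.5],[[0,0,0],0.117,0.5],[[0,0,0],0.117,0.5],[[0,0,0],0.117,0.5]]}}

```text
t: 21.45
position: [535.0, 52.8, 282.2]
orientation: [-179.9, 0.2, 24.5]
wrist_force: [-0.2, -0.3, 0.1]
width: 66.0
```

>>> {"op": "drive_tool", "data": {"targets": [[[-18,29,0],0,0.5],[[-18,29,0],0,0.5],[[-18,29,0],0,0.5],[[-18,29,0],0,0.5],[[-18,29,0],0,0.5],[[-18,29,0],0,0.5],[[-18,29,0],0,0.5],[[-18,29,0],0,0.5],[[-18,29,0],0,0.5],[[-18,29,0],0,0.5],[[-18,29,0],0,0.5],[[-9,18,0],0,0.5]]}}

```text
t: 22.45
position: [487.3, -342.8, 281.7]
orientation: [-179.9, 0.1, 24.7]
wrist_force: [0.3, -0.1, -0.4]
width: 65.8
```

Run:
```python
from h import *
delta(489,-362,152.5,25)
```

```text
t 22.45 pos [ 487.3 -342.8  281.7] rpy [-1.799e+02  1.000e-01  2.470e+01] F [ 0.3 -0.1 -0.4] w 65.8
now tool shift [ -6.5  18.1 129.2]
after turn tool shift [ -6.6  18.1 129.2]
turn -0.006
```

>>> {"op": "drive_tool", "data": {"targets": [[[0,0,0],0,0.5],[[0,0,0],0,0.5],[[0,0,0],0,0.5]]}}

```text
t: 22.7
position: [488.8, -339.0, 283.1]
orientation: [-179.9, 0.0, 24.8]
wrist_force: [0.6, 0.8, 0.5]
width: 65.5
```

Run:
```python
from h import *
delta(489,-362,152.5,25)
```

```text
t 22.7 pos [ 488.8 -339.   283.1] rpy [-179.9    0.    24.8] F [0.6 0.8 0.5] w 65.5
now tool shift [ -9.5  20.9 130.6]
after turn tool shift [ -9.5  20.9 130.6]
turn -0.003
```

>>> {"op": "drive_tool", "data": {"targets": [[[-5,11,0],0,0.5],[[-4.5,10,10],0,0.5],[[0,0,25],0,0.5],[[0,0,30],0,0.5],[[0,0,30],0,0.5],[[0,0,20],0,0.5],[[0,0,10],0,0.5],[[0,0,5],0,0.5],[[0,0,0],0,0.5],[[0,0,0],0,0.5]]}}

```text
t: 23.53
position: [489.5, -363.3, 155.6]
orientation: [179.9, -0.0, 24.8]
wrist_force: [-0.4, -0.9, 0.5]
width: 66.0
```

>>> {"op": "drive_tool", "data": {"targets": [[[0,0,0],0,0.1],[[0,0,0],0,-0.1],[[0,0,0],0,-0.2],[[0,0,0],0,-0.4],[[0,0,0],0,-0.6],[[0,0,0],0,-0.6],[[0,0,0],0,-0.6],[[0,0,0],0,-0.6],[[0,0,0],0,-0.6],[[0,0,0],0,-0.6]], "squeeze": 40}}

```text
t: 24.37
position: [489.1, -363.0, 154.4]
orientation: [180.0, -0.0, 24.8]
wrist_force: [-0.6, -0.7, 2.1]
width: 29.9
```

>>> {"op": "drive_tool", "data": {"targets": [[[0,0,-5],0,-0.6],[[0,0,-10],0,-0.6],[[0,0,-20],0,-0.6],[[0,0,-25],0,-0.6],[[0,0,-25],0,-0.6],[[0,0,-25],0,-0.6],[[0,0,-25],0,-0.6],[[0,0,-25],0,-0.6],[[0,0,-20],0,-0.6],[[0,0,-10],0,-0.6],[[0,0,-5],0,-0.6],[[0,0,0],0,-0.6]]}}

```text
t: 25.37
position: [489.2, -363.1, 351.2]
orientation: [179.9, -0.1, 24.8]
wrist_force: [-0.6, -0.6, -0.8]
width: 29.8
```

>>> {"op": "drive_tool", "data": {"targets": [[[0,0,0],0.05,-0.6],[[0,0,0],0.07,-0.6],[[0,0,0],0.08,-0.6],[[0,0,0],0.07,-0.6],[[0,0,0],0.06,-0.6],[[0,0,0],0.01,-0.6],[[0,0,0],0,-0.6],[[0,0,0],0,-0.6]]}}

```text
t: 26.03
position: [489.0, -362.9, 348.5]
orientation: [-179.9, 0.1, 5.4]
wrist_force: [-0.3, -0.3, -1.5]
width: 29.8
```

Run:
```python
from h import *
delta(550,-99,345,5.4)
```

```text
t 26.03 pos [ 489.  -362.9  348.5] rpy [-1.799e+02  1.000e-01  5.400e+00] F [-0.3 -0.3 -1.5] w 29.8
now tool shift [  85.7 -257.     3.5]
after turn tool shift [  85.6 -257.     3.5]
turn 0.0
```

>>> {"op": "drive_tool", "data": {"targets": [[[3,-10,0],0,-0.6],[[8,-22,0],0,-0.6],[[9,-27,0],0,-0.6],[[9,-28,0],0,-0.6],[[9,-28,0],0,-0.6],[[9,-28,0],0,-0.6],[[9,-28,0],0,-0.6],[[9,-28,0],0,-0.6],[[9,-25,0],0,-0.6],[[7,-20,0],0,-0.6],[[4,-13,0],0,-0.6],[[0,0,0],0,-0.6]]}}

```text
t: 27.03
position: [550.1, -96.3, 349.4]
orientation: [-180.0, -0.0, 5.6]
wrist_force: [0.2, -0.1, -0.9]
width: 29.4
```

>>> {"op": "drive_tool", "data": {"targets": [[[0,0,0],0,-0.6],[[0,0,0],0,-0.6]]}}

```text
t: 27.2
position: [549.6, -99.9, 349.2]
orientation: [180.0, 0.0, 5.3]
wrist_force: [0.0, -0.8, -0.9]
width: 29.7
```

Run:
```python
from h import *
delta(550,-99,186,5.4)
snap('top','top7');snap('side','side7')
t=cv2.imread('pics/top7.png'); s=cv2.imread('pics/side7.png')
a=cv2.resize(t[190:310,270:420],(450,360),interpolation=cv2.INTER_CUBIC)
b=cv2.resize(s[160:360,230:425],(350,360),interpolation=cv2.INTER_CUBIC)
cv2.imwrite('pics/c7.png',np.hstack([a,b]))
```

```text
t 27.2 pos [549.6 -99.9 349.2] rpy [180.    0.    5.3] F [ 0.  -0.8 -0.9] w 29.7
now tool shift [  0.4  -0.9 163.2]
after turn tool shift [  0.4  -0.9 163.2]
turn -0.002
```

View pics/c7.png

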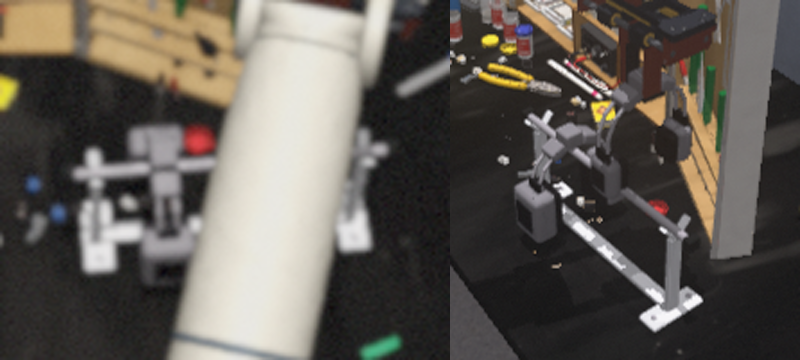

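The large pair hangs well, and the small pair straddles the bar on the right half. Lowering it.

>>> {"op": "drive_tool", "data": {"targets": [[[0,0,10],0,-0.6],[[0,0,20],0,-0.6],[[0,0,20],0,-0.6],[[0,0,20],0,-0.6],[[0,0,20],0,-0.6],[[0,0,20],0,-0.6],[[0,0,20],0,-0.6],[[0,0,15],0,-0.6],[[0,0,10],0,-0.6],[[0,0,5],0,-0.6],[[0,0,0],0,-0.6],[[0,0,0],0,-0.6]]}}

```text
t: 28.3
position: [550.0, -99.6, 190.0]
orientation: [180.0, -0.0, 5.3]
wrist_force: [-0.6, -0.2, -0.9]
width: 30.0
```

>>> {"op": "drive_tool", "data": {"targets": [[[0,0,2],0,-0.6],[[0,0,1],0,-0.6],[[0,0,0],0,-0.6],[[0,0,0],0,-0.6],[[0,0,0],0,-0.6]]}}

```text
t: 28.72
position: [550.0, -99.2, 186.6]
orientation: [180.0, -0.0, 5.3]
wrist_force: [-0.6, 0.4, -0.5]
width: 30.0
```

>>> {"op": "drive_tool", "data": {"targets": [[[0,0,2],0,-0.6],[[0,0,1],0,-0.6],[[0,0,0],0,-0.6],[[0,0,0],0,-0.6],[[0,0,0],0,-0.6]]}}

```text
t: 29.13
position: [549.8, -99.2, 183.2]
orientation: [-180.0, 0.0, 5.3]
wrist_force: [0.1, 0.4, -0.8]
width: 29.7
```

>>> {"op": "drive_tool", "data": {"targets": [[[0,0,1],0,-0.6],[[0,0,0],0,-0.6],[[0,0,0],0,-0.6],[[0,0,0],0,-0.6]]}}

```text
t: 29.47
position: [549.9, -99.2, 182.3]
orientation: [180.0, -0.0, 5.3]
wrist_force: [0.6, 0.1, -1.0]
width: 29.7
```

>>> {"op": "drive_tool", "data": {"targets": [[[0,0,0.7],0,-0.6],[[0,0,0],0,-0.6],[[0,0,0],0,-0.6],[[0,0,0],0,-0.6]]}}

```text
t: 29.8
position: [549.9, -99.2, 182.1]
orientation: [180.0, -0.0, 5.3]
wrist_force: [-1.0, 1.3, 3.1]
width: 30.0
```

>>> {"op": "drive_tool", "data": {"targets": [[[0,0,0.7],0,-0.6],[[0,0,0],0,-0.6],[[0,0,0],0,-0.6],[[0,0,0],0,-0.6]]}}

```text
t: 30.13
position: [550.0, -99.2, 182.0]
orientation: [180.0, -0.1, 5.3]
wrist_force: [-2.3, 0.2, 5.8]
width: 29.7
```

Contact made. Release, then back off.

>>> {"op": "drive_tool", "data": {"targets": [[[0,0,-0.5],0,-0.3],[[0,0,0],0,-0.2],[[0,0,0],0,-0.1],[[0,0,0],0,0],[[0,0,0],0,0.1],[[0,0,0],0,0.2],[[0,0,0],0,0.2],[[0,0,0],0,0.2]]}}

```text
t: 30.8
position: [549.9, -99.2, 181.3]
orientation: [-180.0, 0.0, 5.3]
wrist_force: [-0.4, 0.2, 0.3]
width: 52.9
```

>>> {"op": "drive_tool", "data": {"targets": [[[0,0,-5],0,0.2],[[0,0,-10],0,0.2],[[0,0,-20],0,0.2],[[0,0,-25],0,0.3],[[0,0,-25],0,0.3],[[0,0,-25],0,0.3],[[-15,0,-20],0,0.3],[[-25,15,-15],0,0.3],[[-25,25,0],0,0.3],[[-25,25,0],0,0.3],[[-15,25,0],0,0.3],[[0,25,0],0,0.3]]}}

```text
t: 31.8
position: [453.8, -224.6, 329.4]
orientation: [179.8, -0.2, 5.3]
wrist_force: [0.9, 0.0, -0.1]
width: 57.3
```

>>> {"op": "drive_tool", "data": {"targets": [[[0,25,0],0,0.3],[[0,25,0],0,0.3],[[0,25,0],0,0.3],[[0,25,0],0,0.3],[[0,15,0],0,0.3],[[0,5,0],0,0.3],[[0,0,0],0,0.3],[[0,0,0],0,0.3],[[0,0,0],0,0.3],[[0,0,0],0,0.3],[[0,0,0],0,0.3],[[0,0,0],0,0.3]]}}

```text
t: 32.8
position: [467.2, -342.2, 326.8]
orientation: [180.0, -0.0, 5.4]
wrist_force: [0.4, 0.3, 0.3]
width: 57.2
```

Run:
```python
from h import *
for k in 'ab':
  for n in('top','side'):
    im,d=snap(n,n+'8'+k); W=world(n,d)
    for nm,x,y in(('L',536,52),('S',550,-99)):
        m=(abs(W[...,0]-x)<22)&(abs(W[...,1]-y)<30)&(W[...,2]>174)&(W[...,2]<200)
        if m.sum(): print(k,n,nm,m.sum(),W[m].mean(0).round(1),W[m].min(0).round(),W[m].max(0).round())
print([int((cv2.absdiff(cv2.imread(f'pics/{n}8a.png'),cv2.imread(f'pics/{n}8b.png'))>25).sum()) for n in('top','side')])
t=cv2.imread('pics/top8b.png'); s=cv2.imread('pics/side8b.png')
a=cv2.resize(t[190:310,270:420],(450,360),interpolation=cv2.INTER_CUBIC)
b=cv2.resize(s[160:360,230:425],(350,360),interpolation=cv2.INTER_CUBIC)
cv2.imwrite('pics/c8.png',np.hstack([a,b]))
```

```text
a top L 68 [530.9  49.6 180. ] [515.  35. 174.] [547.  65. 188.]
a top S 69 [ 549.9 -101.9  179.4] [ 531. -116.  174.] [570. -87. 187.]
a side L 88 [532.   49.8 178. ] [515.  36. 174.] [547.  68. 184.]
a side S 106 [ 553.1 -101.5  177.6] [ 538. -116.  174.] [569. -85. 183.]
b top L 72 [530.8  50.3 179.9] [517.  35. 174.] [558.  65. 190.]
b top S 69 [ 549.4 -101.   179.7] [ 528. -116.  174.] [568. -86. 190.]
b side L 88 [532.2  50.1 177.7] [517.  35. 174.] [550.  69. 181.]
b side S 102 [ 552.3 -101.5  177.9] [ 539. -115.  174.] [569. -84. 182.]
[2, 699]
```

View pics/c8.png

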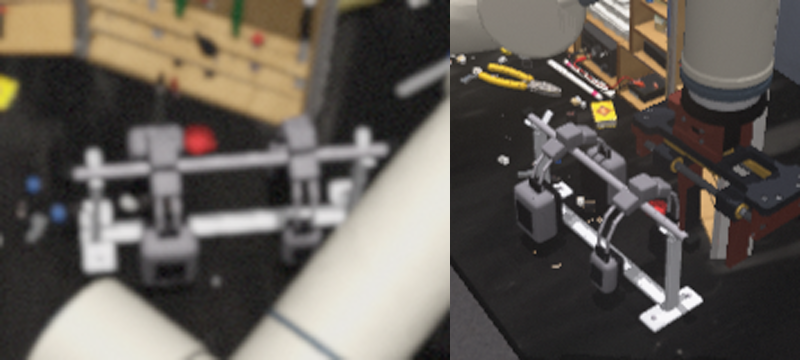

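Both pairs hang over the bar and the gripper is clear. I'll wait a little, check that they are still, then hand in.

>>> {"op": "drive_tool", "data": {"targets": [[[0,0,0],0,0.3],[[0,0,0],0,0.3],[[0,0,0],0,0.3],[[0,0,0],0,0.3],[[0,0,0],0,0.3],[[0,0,0],0,0.3],[[0,0,0],0,0.3],[[0,0,0],0,0.3],[[0,0,0],0,0.3],[[0,0,0],0,0.3],[[0,0,0],0,0.3],[[0,0,0],0,0.3]]}}

```text
t: 34.0
position: [467.1, -342.9, 326.3]
orientation: [-180.0, 0.0, 5.3]
wrist_force: [-0.0, -0.4, 0.1]
width: 57.3
```

Run:
```python
from h import *
a=snap('side','side9a')[0]
for i in range(6): b=snap('side','side9b')[0]
m=(cv2.absdiff(a,b)>25).any(2)
print('all',m.sum(),'ears/bar region',m[210:330,260:352].sum())
o=cv2.imread('pics/side8a.png')[:,:,::-1]; print('vs 1.4s ago',(cv2.absdiff(o,b)>25).any(2)[210:330,260:352].sum())
```

```text
all 0 ears/bar region 0
vs 1.4s ago 18
```

```bash
python3 -c "
from workcell import *
print(finish_job())"
```

```text
the job is handed in; nothing more can be done
None
```

The job is done and handed in at about 34.4 s of the 72 s allowed. The steel bar lies in both V rests, the large-cup ear defenders hang on its left half and the small-cup pair on its right half. `finish_job()` gave no verdict.

- **Bar:** After release it measured level, with its axis about 150 mm high on both sides. Both ends stick out past the posts.
- **Ear defenders:** The last pictures show each pair with one cup on either side of the bar, and the gripper well clear. Crown tops measured about 180 mm, close to the 182 mm expected. Two side pictures 0.3 s apart showed no change. An earlier pair of side pictures, taken just after the arm backed off, had differed, so I waited another second before this check.
- **Not checked:** I never re-measured the small things on the table. The arm did not go near the yellow look-alike, and the largest wrist force I saw was about 13 N, when seating the bar.

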